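# Sweep mosaic discs through the tray gate into the slot

### The job

With your fingertips, sweep the three loose mosaic discs (red, green and blue, in any order) along the floor of the sorting tray and through the narrow gate between the red posts, so that they drop into the catch slot. Pass them one at a time, letting each come to rest in the slot while the ones still to come wait on the sweeping floor. Only slide the discs, never pick them up, and leave the paint pot, the spool, the glue bottle and the brush mug standing where they are.

Things in the scene. Friction and masses are not known exactly. Their poses are not given: they have to be found in the camera images.
- tray: fixed plywood sorting tray (mm). Origin on the table under it; x points from the sweeping floor through the gate to the slot, y to the left of that, z up. White sweeping floor 75 above the table, from x = -154 to 50, inner width 248 (y = -124 to 124), with rims 6 thick and 14 high round it. In the two far corners, outside the funnel, small ledges at floor height carry a pot and a spool
- funnel (a point): middle of the funnel's wide mouth, on the tray's floor (75 above the table; tray x = -30, y = 0), same axes as the tray. Two straight rims, 6 thick and 14 high, run on centre lines from tray (x -30, y 125) and (-30, -125) to (55, 24) and (55, -24) at the gate
- gate (a point): middle of the gate on the edge of the drop, at floor height (75 above the table; tray x = 50, y = 0), same axes as the tray. The gate is 42 wide between two red posts (x = 50 to 60, y = 21 to 33 and -21 to -33), tops 15 above the floor. The floor ends at x = 50, level with the posts' near faces: a disc tips over into the slot once its middle is past that edge
- slot (a point): middle of the slot's bottom (4 above the table; tray x = 80, y = 0). The slot is an open pocket from tray x = 50 to 110, y = -65 to 65; its outer walls are 6 thick, their tops 90 above the table. Under the gate a 45 degree slope (foot 26 wide, 26 high) leads discs away from the gate wall
- disc_red: loose round mosaic disc, glazed red, diameter 32, thickness 12, about 20 g; origin at the middle of the disc, its z along the disc's axis. Starts lying flat on the tray's sweeping floor (its middle 81 above the table)
- disc_green: loose round mosaic disc, glazed green, diameter 32, thickness 12, about 20 g; origin at the middle of the disc, its z along the disc's axis. Starts lying flat on the tray's sweeping floor (its middle 81 above the table)
- disc_blue: loose round mosaic disc, glazed blue, diameter 32, thickness 12, about 20 g; origin at the middle of the disc, its z along the disc's axis. Starts lying flat on the tray's sweeping floor (its middle 81 above the table)
- paint_pot: loose small orange paint pot with white cap, diameter 28, height 38, standing on one far corner ledge of the tray, outside the funnel (about tray x 28, y 98 or -98); origin at the centre of its underside. Leave alone
- spool: loose wooden spool, diameter 28, height 34, standing on the other far corner ledge of the tray; origin at the centre of its underside. Leave alone
- glue: loose white glue bottle with orange cap, diameter 42, height 110, on the table to one side of the tray, 190 to 250 from its middle line; origin at the centre of its underside. Leave alone
- mug: loose blue mug holding four brushes, diameter 76, mug height 85, brushes up to 155 above the table, on the table to the other side of the tray, 190 to 250 from its middle line; origin at the centre of its underside. Leave alone

How it is judged:
By the outcome, as a careful person would: the job done as asked, in the order asked, and still so for the second after the job is handed in, with the robot touching nothing.
It also fails if it takes over 59 s, if anything falls off the work surface, if the arm or the gripper's body presses on something with over 40 N, if the wrist force passes 120 N, or if a joint passes its speed limit or range.

### The arm

A 6-joint arm with a two-finger parallel gripper is mounted at the origin on the work surface. World frame = base frame: x ahead of the robot, y to its left, z up, the work surface at z = 0. Lengths are in m, angles in rad, forces in N, time in s.
With the tool pointing down it reaches from about 0.4 to 0.825 m from the base axis. Payload 7 kg.
Tool frame: the origin (TCP) lies at the very end of the fingers, on their centre line; the grasp point (between the pads) lies 19 mm behind it; x points along the fingers, y is the direction in which the jaws open and shut, and the axes are right-handed (so a half turn about x gives the same grasp; the last joint's range is limited). The gripper opens to 88 mm and grips with 3 to 60 N. Pads are 19 mm wide; open, the fingers measure 130 mm over their backs; the gripper's body (78 mm by 193 mm) begins 47 mm behind the grasp point.
Start: joints at [-0.93, 0.359, 0.012, 0, -1.224, -0.288], TCP at [0.233, -0.633, 0.227] pointing down, gripper open.
Joint ranges: [-3.07, 3.07], [-1.43, 2.12], [-1.02, 1.25], [-3.03, 1.67], [-3.05, -0], [-3.03, 3.03]. Speed limits (rad/s): [2.39, 2.39, 3.01, 3.14, 3.14, 3.14].

### API

Orientations are given as [roll, pitch, yaw] about the fixed x, y, z axes, in that order (R = Rz(yaw) Ry(pitch) Rx(roll)).
In Python, from station import arm, cams gives the robot as it stands. The module is installed in compiled form; this text tells all that it offers.
- The arm moves only by the tool carry_out, never from a script. Its argument "deltas" is a list of rows, each a list of 6 numbers: the shift along the tool's x, y, z in units of 0.04 m (1.0 is 0.04 m), then the turn, a rotation vector about the tool's x, y, z in units of 4 degrees (1.0 is 4 degrees). In form: [[tx, ty, tz, ax, ay, az], ...]. A call has 1 to 5 rows; each row shifts and turns the pose as measured when the row begins, along the tool's axes as they then stand; what a row does not reach is not made up. A row lasts 1/10 s, in which the tool goes at most 50 mm and 8.59 degrees, less where a joint would pass 70% of its speed; a pose out of reach is approached as far as the arm can. A call with a number of a shift or a turn outside -1 to 1 is refused whole. A call with a gripper value outside its range is refused whole. "hand" is the closure, from 0 (fully open) to 1 (shut), set as the call begins (left out, the last holds). The fingers move at their own pace and stop on an object; "newtons" is the grip in N (left out, the last holds). Time passes only in rows, so rows that do not move let the fingers close. It gives the time, the measured TCP pose, the force and the opening at its end, in the units of the state.
- arm.get_state(): the state, without advancing time (a new reading comes with each control period).
- cams.grab_frame(name): name is "scene" or "top" or "wrist"; returns a dict with "pixels" (420x560x3 uint8, red, green, blue), "fx", "fy", "cx", "cy" (pixels), "k1" (the pictures are not rectified: a ray, as slopes to the right and down, at radius r is drawn at 1 + k1 r^2 times it, then the intrinsics apply), "T" (4x4, takes a point from camera to world coordinates); the wrist camera has in their place "hand_eye" (4x4, takes a point from camera to tool coordinates, whose origin is the TCP and whose axes are the tool frame's). Camera axes: x right, y up, looking along -z (the intrinsics and any distortion apply to the point x, -y, -z); pixel columns grow to the right and rows downward; lengths in m; the calibration is good to about 2 mm. A picture is of the moment at which its call begins: read the wrist's pose just before it. There is no depth.
- arm.job_done(): hands the job in, once; it reports no verdict.
The state is a dict: "t": time; "q": joint angles; "qd": joint speeds; "joint_efforts": joint torques, N m; "eef_pos": TCP position; "ee_rot": TCP orientation; "force": force on the tool from outside, world axes, zero at the start; "moment": the same for the moment, N m; "width": finger opening in m.
Only numpy, scipy, OpenCV 4.12 (cv2) and the standard library are available. Lean on these libraries where they do the work, as an engineer would, in place of code of your own. Each camera call takes 0.05 s, during which the arm holds its last target.

## Working session

There is one attempt and no reset: what is moved stays moved. The work goes in short steps, Python scripts to look and compute and a tool call to move; the robot and the scene stay as the last step left them, time stands still between calls to the robot, and variables do not carry over. Pictures are saved under pics/ and viewed, and the job is handed in when it is done.

Besides the shell and the picture viewer there is one more tool, called in YAML: its name, and indented under it one key for each argument. carry_out: Moves the arm, as the interface text tells. Shifts and turns lie within -1 to 1; 1 stands for 0.04 m of shift or 4 degrees of turn. Its arguments: {"type":"object","properties":{"deltas":{"type":"array","items":{"type":"array","items":{"type":"number","minimum":-1,"maximum":1}}},"hand":{"type":"number"},"newtons":{"type":"number"}},"required":["deltas"]}

```bash
mkdir -p pics; ls; python3 - <<'E'
from station import arm, cams
import cv2
print(arm.get_state())
for n in("scene","top"):
    f=cams.grab_frame(n); cv2.imwrite(f"pics/{n}0.png",f["pixels"][:,:,::-1]); print(n,{k:v for k,v in f.items() if k!="pixels"})
E
```

```text
pics
{'t': 0.0, 'q': array([-9.29911684e-01,  3.59378851e-01,  1.10921647e-02, -3.42987776e-04,
       -1.22410511e+00, -2.88060461e-01]), 'qd': array([ 2.18495559e-04,  6.42182100e-04,  3.10432629e-04, -3.64101234e-04,
       -3.60719812e-04, -5.76092842e-05]), 'joint_efforts': array([ 1.00220059e-03, -5.82716739e+01,  2.93074644e+01,  6.99754223e+00,
        7.11113287e-03, -1.97905629e-04]), 'eef_pos': array([ 0.2330328 , -0.63299289,  0.22564367]), 'ee_rot': array([1.65947554, 1.56916859, 2.01218292]), 'force': array([-0.50473906, -0.07547579,  0.20679234]), 'moment': array([-0.00304504, -0.02684194,  0.01972   ]), 'width': 0.08748691540770369}
scene {'fx': 463.9586015238657, 'fy': 463.9586015238657, 'cx': 284.55904508950175, 'cy': 213.18307952706033, 'k1': 0.0008671174267449319, 'T': array([[-0.56128952, -0.61385133,  0.55510415,  1.0675159 ],
       [ 0.82760602, -0.41247446,  0.3807008 ,  0.34004759],
       [-0.0047274 ,  0.67309091,  0.73954464,  0.71717102],
       [ 0.        ,  0.        ,  0.        ,  1.        ]])}
top {'fx': 466.95937569408227, 'fy': 466.95937569408227, 'cx': 284.89865641662766, 'cy': 208.59890420154684, 'k1': 0.04269626091683594, 'T': array([[-0.03213636,  0.97889353, -0.2018284 ,  0.38362208],
       [-0.99947563, -0.03227523,  0.00260365,  0.04693877],
       [-0.00396536,  0.20180624,  0.97941744,  1.18848617],
       [ 0.        ,  0.        ,  0.        ,  1.        ]])}
```

View pics/scene0.png

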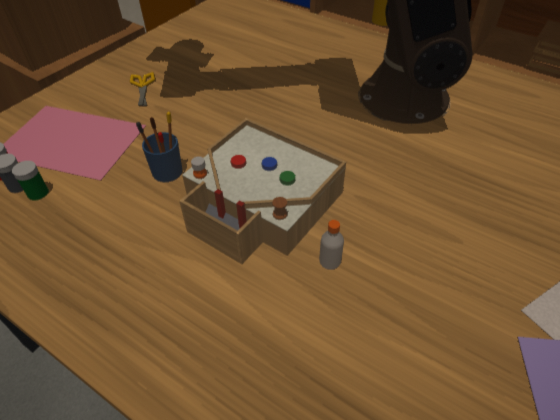

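View pics/top0.png

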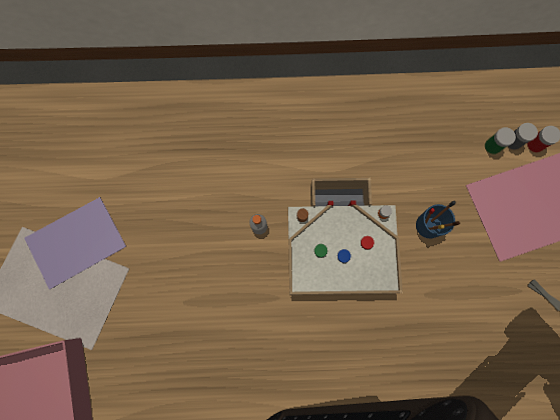

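The scene view shows the tray with the gate facing away from the robot. In the top view the discs are at green (321,251), blue (344,256) and red (367,243), and the posts at about (331,203) and (353,203).

```bash
cat > h.py <<'E'
import numpy as np, cv2
from station import arm, cams
from scipy.spatial.transform import Rotation as Ro
def pose():
    s=arm.get_state(); T=np.eye(4); T[:3,:3]=Ro.from_euler('xyz',s['ee_rot']).as_matrix(); T[:3,3]=s['eef_pos']; return s,T
def cast(f,px,z,T=None):
    T=f["T"] if T is None else T
    px=np.atleast_2d(np.float64(px))
    K=np.array([[f["fx"],0,f["cx"]],[0,f["fy"],f["cy"]],[0,0,1]])
    n=cv2.undistortPoints(px[:,None],K,np.array([f["k1"],0,0,0.]))[:,0]
    d=np.c_[n[:,0],-n[:,1],-np.ones(len(n))]@T[:3,:3].T
    o=T[:3,3]; return o+d*((z-o[2])/d[:,2])[:,None]
def proj(f,P,T=None):
    T=f["T"] if T is None else T
    P=np.atleast_2d(P); c=(P-T[:3,3])@T[:3,:3]; n=np.c_[c[:,0]/-c[:,2],-c[:,1]/-c[:,2]]
    n=n*(1+f["k1"]*(n**2).sum(1))[:,None]
    return n*[f["fx"],f["fy"]]+[f["cx"],f["cy"]]
def mask(f,c):
    h=cv2.cvtColor(f["pixels"],cv2.COLOR_RGB2HSV)
    H,S,V=[h[...,i].astype(int) for i in range(3)]
    if c=='red': return (((H<6)|(H>172))&(S>170)&(V>70)).astype(np.uint8)
    if c=='green': return ((H>45)&(H<90)&(S>120)&(V>40)).astype(np.uint8)
    if c=='blue': return ((H>100)&(H<130)&(S>150)&(V>60)).astype(np.uint8)
    if c=='white': return ((S<60)&(V>120)).astype(np.uint8)
def blobs(f,c,amin=15):
    n,l,st,ce=cv2.connectedComponentsWithStats(mask(f,c))
    return [(st[i,4],ce[i],st[i,:4]) for i in range(1,n) if st[i,4]>=amin]
E
python3 - <<'E'
from h import *
np.set_printoptions(precision=4,suppress=True)
for n in("top","scene"):
    f=cams.grab_frame(n)
    for c in('red','green','blue','white'):
        for a,ce,bb in blobs(f,c):
            if a<60000: print(n,c,a,ce,bb,cast(f,ce,.087 if c!='white' else .075)[0])
    p=f["pixels"]
    cr=p[165:310,270:420] if n=="top" else p[110:270,170:360]
    cv2.imwrite(f"pics/{n}c.png",cv2.resize(cr,None,fx=4,fy=3.6 if 0 else 4,interpolation=cv2.INTER_CUBIC)[:,:,::-1][:600])
E
```

```text
top red 19 [330.1053 202.5789] [328 201   5   4] [ 0.6218 -0.0655  0.087 ]
top red 15 [352.7333 202.4   ] [351 201   5   4] [ 0.6205 -0.12    0.087 ]
top red 127 [366.8819 242.3858] [361 236  13  13] [ 0.5226 -0.1474  0.087 ]
top green 117 [492.5299 145.8803] [486 137  16  17] [ 0.7506 -0.4694  0.087 ]
top green 120 [320.5 250.5] [315 245  12  12] [ 0.5068 -0.0368  0.087 ]
top blue 124 [343.6613 255.6694] [338 250  12  13] [ 0.4929 -0.0907  0.087 ]
top white 250 [527.812 130.928] [519 123  19  17] [ 0.7901 -0.5653  0.075 ]
top white 250 [505.636 135.492] [497 127  18  18] [ 0.7803 -0.5101  0.075 ]
top white 250 [550.992 133.908] [542 126  18  17] [ 0.78   -0.6202  0.075 ]
top white 12690 [ 64.2895 274.4918] [  0 197 129 153] [0.4723 0.5666 0.075 ]
top white 493 [383.57  215.142] [359 205  38  30] [ 0.589  -0.1943  0.075 ]
top white 458 [299.9498 217.3777] [288 206  38  32] [0.5902 0.0082 0.075 ]
top white 6969 [343.4585 254.7532] [291 206 107  86] [ 0.4963 -0.0918  0.075 ]
scene red 26 [159.7692 136.0769] [158 132   4  10] [ 0.5583 -0.3358  0.087 ]
scene red 129 [237.8372 160.7054] [
[... 289 characters left out ...]
118 [ 29.2712 191.5085] [ 21 183  19  17] [ 0.8219 -0.4239  0.087 ]
scene blue 87 [268.9195 161.8851] [263 158  13   9] [ 0.4951 -0.0904  0.087 ]
scene white 5562 [267.034  167.9153] [213 126 125  77] [ 0.5015 -0.091   0.075 ]
scene white 17 [  0.8235 145.7059] [  0 143   3   7] [ 0.7647 -0.6116  0.075 ]
scene white 147 [  6.1224 159.4558] [  0 154  15  13] [ 0.7854 -0.5616  0.075 ]
scene white 424 [202.5825 172.4175] [183 155  33  36] [ 0.5857 -0.1921  0.075 ]
scene white 224 [ 23.3616 167.2902] [ 13 161  22  14] [ 0.7802 -0.51    0.075 ]
scene white 595 [282.2571 214.8504] [247 205  63  25] [0.5914 0.0083 0.075 ]
scene white 2759 [543.5756 339.9957] [520 282  40 115] [0.5817 0.4745 0.075 ]
```

View pics/topc.png

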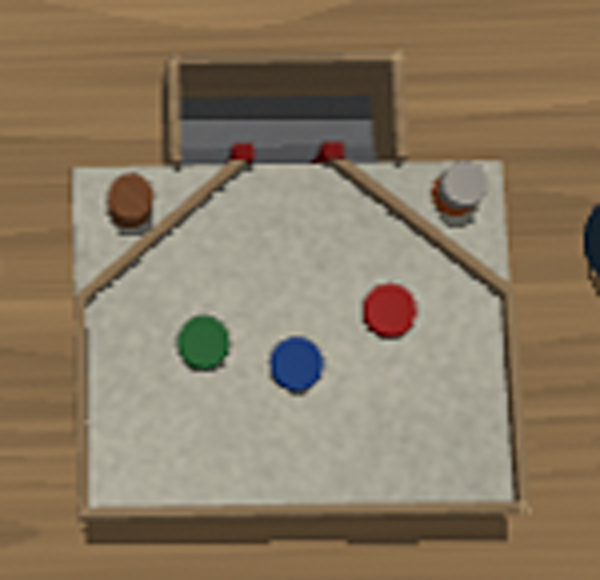

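View pics/scenec.png

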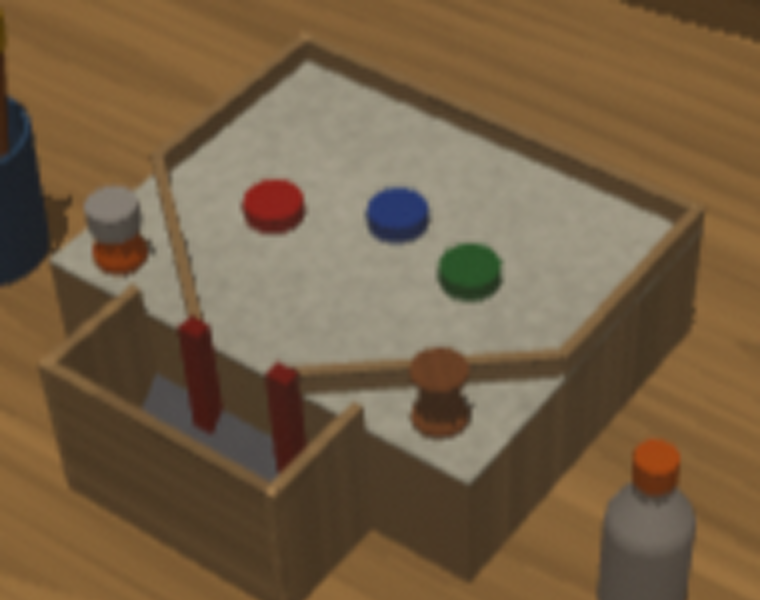

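```bash
python3 - <<'E'
from h import *
np.set_printoptions(precision=4,suppress=True)
f=cams.grab_frame("top")
o=np.array([270,165])
c=lambda x,y:o+np.array([x+.5,y+.5])/4-.5
print('far ledge corners',cast(f,[c(72,168),c(502,162)],.075))
print('near outer rim',cast(f,[c(79,514),c(520,511)],.089))
print('near inner rim floor',cast(f,[c(87,505),c(513,505)],.075))
print('slot outer far',cast(f,[c(167,57),c(404,53)],.090))
print('funnel mouth',cast(f,[c(84,297),c(506,292)],.089))
g=cams.grab_frame("scene")
o=np.array([170,110])
print('scene near outer rim',cast(g,[c(703,210),c(307,40)],.089))
print('slot far',cast(g,[c(272,492),c(43,365)],.09))
print('ledge',cast(g,[c(470,485),c(52,263)],.075))
E
```

```text
far ledge corners [[ 0.6178  0.0372  0.075 ]
 [ 0.6129 -0.224   0.075 ]]
near outer rim [[ 0.4102  0.0401  0.089 ]
 [ 0.4042 -0.2142  0.089 ]]
near inner rim floor [[ 0.4156  0.0351  0.075 ]
 [ 0.408  -0.2138  0.075 ]]
slot outer far [[ 0.6816 -0.0227  0.09  ]
 [ 0.6793 -0.1666  0.09  ]]
funnel mouth [[ 0.5365  0.0328  0.089 ]
 [ 0.5315 -0.2167  0.089 ]]
scene near outer rim [[ 0.4109  0.0405  0.089 ]
 [ 0.4089 -0.2137  0.089 ]]
slot far [[ 0.6812 -0.0254  0.09  ]
 [ 0.6799 -0.1625  0.09  ]]
ledge [[ 0.6187  0.0376  0.075 ]
 [ 0.6149 -0.2199  0.075 ]]
```

```bash
cat >> h.py <<'E'
TH=-0.018; O=np.array([0.566,-0.0925])
ex=np.array([np.cos(TH),np.sin(TH)]); ey=np.array([-ex[1],ex[0]])
def t2w(x,y,z): # tray mm -> world m
    return np.r_[O+(ex*x+ey*y)/1000, z/1000]
def w2t(p):
    d=np.asarray(p)[...,:2]-O; return np.stack([d@ex,d@ey],-1)*1000
def plan(x,y,z,deg=0):
    """target TCP tray mm; deg = heading of push dir rel to tray x"""
    s,T=pose(); a=TH+np.radians(deg)
    zt=np.array([np.cos(a),np.sin(a),0]); xt=np.array([0,0,-1.]); best=None
    for sg in(1,-1):
        R=np.c_[xt,np.cross(sg*zt,xt),sg*zt]
        rv=Ro.from_matrix(T[:3,:3].T@R).as_rotvec()
        if best is None or np.linalg.norm(rv)<np.linalg.norm(best[0]): best=(rv,sg)
    d=T[:3,:3].T@(t2w(x,y,z)-T[:3,3])/0.04
    print('t',round(s['t'],2),'at tray',w2t(T[:3,3]).round(1),'z',(T[2,3]*1000).round(1),'width',round(s['width']*1000,1),'F',s['force'].round(1))
    print('shift units',d.round(2),'turn units',np.degrees(best[0]).round(2)/4,'sign',best[1])
    print('tool axes (cols) \n',T[:3,:3].round(2))
def discs(name="top"):
    f=cams.grab_frame(name)
    for c in('red','green','blue'):
        for a,ce,bb in blobs(f,c):
            p=w2t(cast(f,ce,.085)[0]); 
            if abs(p[0])<180 and abs(p[1])<135: print(name,c,a,'px',ce.round(1),'tray',p.round(1))
E
python3 - <<'E'
from h import *
discs(); discs("scene"); plan(-110,0,140)
E
```

```text
top red 19 px [330.1 202.6] tray [55.8 27.8]
top red 17 px [352.6 202.6] tray [ 54.9 -26.6]
top red 127 px [366.9 242.4] tray [-42.2 -56. ]
top green 120 px [320.5 250.5] tray [-60.   54.5]
top blue 124 px [343.7 255.7] tray [-72.9   0.2]
scene red 129 px [237.8 160.7] tray [-39.1 -55.2]
scene red 22 px [218.  191.9] tray [ 53.1 -29.2]
scene red 23 px [240.1 203.7] tray [53.2 25.2]
scene green 108 px [287.1 176.3] tray [-58.7  54.7]
scene blue 90 px [268.9 162. ] tray [-72.4  -0.4]
t 0.4 at tray [-323.  -546.8] z 226.4 width 87.7 F [-0.4  0.3  0.1]
shift units [ 2.16 10.81  9.92] turn units [ 5.3125e+00 -0.0000e+00 -2.5000e-03] sign 1
tool axes (cols) 
 [[-0.   -0.35  0.94]
 [ 0.    0.94  0.35]
 [-1.    0.   -0.  ]]
```

carry_out:
  deltas:
    - [0,1,0.9,0.9,0,0]
    - [0,1,0.9,0.9,0,0]
    - [0,1,0.9,0.9,0,0]
    - [0,1,0.9,0.9,0,0]
    - [0,1,0.9,0.9,0,0]
  hand: 0.85
  newtons: 20

```text
t: 0.9
eef_pos: [0.3541, -0.4138, 0.2241]
ee_rot: [2.597, 1.568, 2.615]
force: [1.1, -1.4, 0.2]
width: 0.0533
```

```bash
python3 - <<'E'
from h import *
plan(-110,0,140)
E
```

```text
t 0.9 at tray [-206.1 -325. ] z 224.1 width 53.3 F [ 1.1 -1.4  0.2]
shift units [2.11 8.03 2.7 ] turn units [ 0.5225 -0.03   -0.0175] sign 1
tool axes (cols) 
 [[-0.   -0.02  1.  ]
 [ 0.    1.    0.02]
 [-1.    0.   -0.  ]]
```

carry_out:
  deltas:
    - [0,1,0.3,0.5,0,0]
    - [0,1,0.4,0,0,0]
    - [0,1,0.4,0,0,0]
    - [0,1,0.4,0,0,0]
    - [0,1,0.4,0,0,0]

```text
t: 1.4
eef_pos: [0.4358, -0.2062, 0.2255]
ee_rot: [0.14, 1.569, 0.12]
force: [1.1, -0.1, 0.6]
width: 0.0152
```

carry_out:
  deltas:
    - [0,1,0.4,0,0,0]
    - [0,1,0.3,0,0,0]
    - [0,0.5,0,0,0,0]
    - [0.5,0,0,0,0,0]
    - [0,0,0,0,0,0]

```text
t: 1.9
eef_pos: [0.4689, -0.0972, 0.2072]
ee_rot: [0.176, 1.563, 0.163]
force: [-0.9, 1.5, 0.4]
width: 0.0132
```

```bash
python3 - <<'E'
from h import *
plan(-104,0,140)
s,T=pose()
f=cams.grab_frame("wrist"); cv2.imwrite("pics/w1.png",f["pixels"][:,:,::-1])
cv2.imwrite("pics/s1.png",cams.grab_frame("scene")["pixels"][:,:,::-1])
E
```

```text
t 1.9 at tray [-97.   -6.4] z 207.2 width 13.2 F [-0.9  1.5  0.4]
shift units [ 1.68  0.16 -0.19] turn units [ 0.0825  0.1025 -0.0175] sign 1
tool axes (cols) 
 [[ 0.01  0.01  1.  ]
 [ 0.    1.   -0.01]
 [-1.    0.    0.01]]
```

View pics/w1.png

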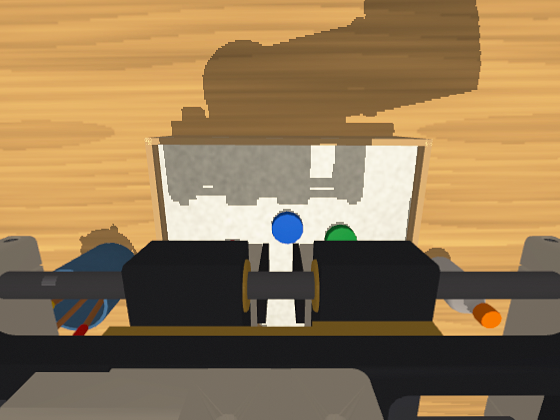

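View pics/s1.png

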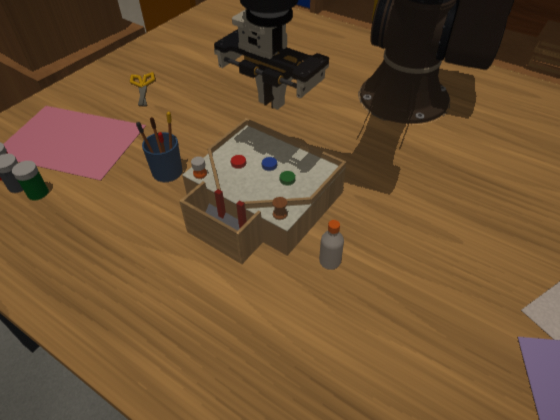

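The wrist view shows blue at (287,227) and green at (341,235). The fingers hang over the middle of the tray and the scene is undisturbed. Next I lower the fingers behind blue.

carry_out:
  deltas:
    - [0.4,0.15,-0.2,0,0.1,0]
    - [0.8,0,0,0,0,0]
    - [0.8,0,0,0,0,0]
    - [0.3,0,0,0,0,0]
    - [0,0,0,0,0,0]

```text
t: 2.5
eef_pos: [0.4667, -0.0949, 0.1209]
ee_rot: [0.052, 1.557, 0.034]
force: [0.1, -0.4, 0.9]
width: 0.0129
```

```bash
python3 - <<'E'
from h import *
plan(-104,0,80)
cv2.imwrite("pics/s2.png",cv2.resize(cams.grab_frame("scene")["pixels"][40:240,170:400],None,fx=3,fy=3)[:,:,::-1])
E
```

```text
t 2.5 at tray [-99.2  -4.2] z 120.9 width 12.9 F [ 0.1 -0.4  0.9]
shift units [ 1.02  0.1  -0.13] turn units [ 0.01    0.1925 -0.01  ] sign 1
tool axes (cols) 
 [[ 0.01  0.02  1.  ]
 [ 0.    1.   -0.02]
 [-1.    0.    0.01]]
```

View pics/s2.png

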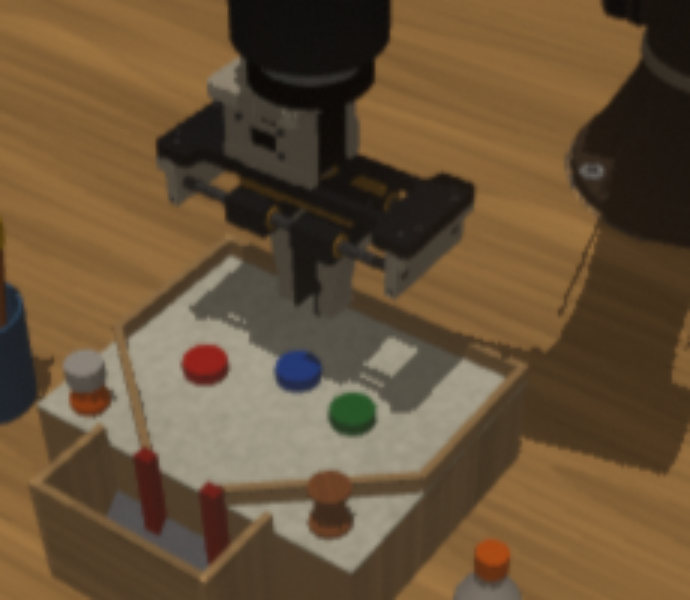

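The crop shows both fingertips at about (325,305), clear behind blue at (298,372).

carry_out:
  deltas:
    - [0.4,0.1,-0.15,0,0.2,0]
    - [0.4,0,0,0,0,0]
    - [0.2,0,0,0,0,0]
    - [0.1,0,0,0,0,0]
    - [0,0,0,0,0,0]

```text
t: 3.05
eef_pos: [0.4644, -0.0912, 0.0802]
ee_rot: [0.233, 1.564, 0.214]
force: [-0.6, -0.4, 1.2]
width: 0.0128
```

```bash
python3 - <<'E'
from h import *
plan(-104,0,80)
E
```

```text
t 3.05 at tray [-101.6   -0.6] z 80.2 width 12.8 F [-0.6 -0.4  1.2]
shift units [ 0.    0.01 -0.06] turn units [-0.015   0.0975 -0.0225] sign 1
tool axes (cols) 
 [[ 0.01  0.02  1.  ]
 [ 0.    1.   -0.02]
 [-1.    0.    0.01]]
```

carry_out:
  deltas:
    - [0,0,0.25,0,0.1,0]
    - [0,0,0.25,0,0,0]
    - [0,0,0.25,0,0,0]
    - [0,0,0.25,0,0,0]
    - [0,0,0.25,0,0,0]

```text
t: 3.55
eef_pos: [0.5199, -0.0921, 0.0824]
ee_rot: [0.652, 1.568, 0.634]
force: [-0.6, -0.6, 0.8]
width: 0.0134
```

```bash
python3 - <<'E'
from h import *
discs("scene");plan(32,0,80)
E
```

```text
scene red 137 px [238.  161.1] tray [-38.3 -54.1]
scene red 88 px [218.4 201.5] tray [ 72.2 -12. ]
scene red 83 px [240.  212.5] tray [70.7 39.1]
scene green 77 px [286.1 175.5] tray [-59.5  51.7]
scene blue 89 px [252.1 176.4] tray [-18.8  -2.3]
t 3.6 at tray [-44.3  -0.4] z 82.5 width 13.1 F [ 3.7 -0.2  0.7]
shift units [0.07 0.01 1.91] turn units [ 0.0025  0.0525 -0.0225] sign 1
tool axes (cols) 
 [[ 0.    0.02  1.  ]
 [ 0.    1.   -0.02]
 [-1.    0.    0.  ]]
```

carry_out:
  deltas:
    - [0.05,0,0.25,0,0,0]
    - [0.05,0,0.25,0,0,0]
    - [0,0,0.25,0,0,0]
    - [0,0,0.25,0,0,0]
    - [0,0,0.2,0,0,0]

```text
t: 4.1
eef_pos: [0.5731, -0.0931, 0.0777]
ee_rot: [0.608, 1.568, 0.59]
force: [0.2, 0.4, 0.0]
width: 0.0133
```

```bash
python3 - <<'E'
from h import *
discs("scene");plan(32,0,80)
E
```

```text
scene red 93 px [218.3 201.6] tray [ 72.6 -11.8]
scene red 96 px [239.7 212. ] tray [70.1 37.9]
scene green 59 px [288.9 178.5] tray [-55.7  61.1]
scene blue 121 px [235.4 192.6] tray [35.4 -0.7]
t 4.15 at tray [ 8.4 -0.5] z 77.7 width 13.2 F [ 2.9 -0.4  1.5]
shift units [-0.06  0.01  0.59] turn units [ 0.005   0.0425 -0.0175] sign 1
tool axes (cols) 
 [[ 0.    0.02  1.  ]
 [ 0.    1.   -0.02]
 [-1.    0.    0.  ]]
```

carry_out:
  deltas:
    - [-0.05,0,0.18,0,0,0]
    - [0,0,0.18,0,0,0]
    - [0,0,0.18,0,0,0]
    - [0,0,0.05,0,0,0]
    - [0,0,0,0,0,0]

```text
t: 4.65
eef_pos: [0.6002, -0.0936, 0.08]
ee_rot: [0.431, 1.568, 0.413]
force: [0.6, 0.0, 1.1]
width: 0.0134
```

```bash
python3 - <<'E'
from h import *
discs("scene");plan(32,0,80)
cv2.imwrite("pics/s3.png",cv2.resize(cams.grab_frame("scene")["pixels"][40:270,170:400],None,fx=2.5,fy=2.5)[:,:,::-1])
E
```

```text
scene red 57 px [218.7 206.7] tray [82.  -2.7]
scene red 66 px [239.7 216.4] tray [78.7 44.8]
t 4.7 at tray [34.1 -0.4] z 79.9 width 12.7 F [-1.1  0.  -0.1]
shift units [-0.    0.01 -0.05] turn units [ 0.0025  0.0425 -0.02  ] sign 1
tool axes (cols) 
 [[ 0.    0.02  1.  ]
 [ 0.    1.   -0.02]
 [-1.    0.    0.  ]]
```

View pics/s3.png

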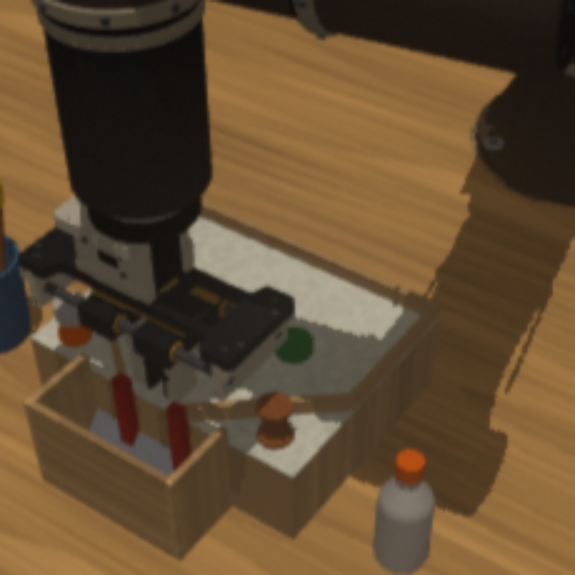

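Blue is no longer on the floor and not visible at the gate, so it has dropped. I back off, lift, check the slot from above, then go for green.

carry_out:
  deltas:
    - [0,0,-0.5,0,0,0]
    - [-0.6,0,-0.7,0,0,0]
    - [-0.8,0,-0.9,1,0,0]
    - [0,0,-0.9,1,0,0]
    - [0,0,0,1,0,0]

```text
t: 5.25
eef_pos: [0.4738, -0.0892, 0.1357]
ee_rot: [2.212, 1.57, 1.978]
force: [1.6, -0.4, 0.3]
width: 0.0128
```

```bash
python3 - <<'E'
from h import *
discs("scene");discs("top");plan(-85,75,130,-40); print(arm.get_state()['q'].round(2))
cv2.imwrite("pics/t4.png",cv2.resize(cams.grab_frame("top")["pixels"][165:310,270:420],None,fx=4,fy=4)[:,:,::-1])
E
```

```text
scene red 132 px [237.8 160.7] tray [-39.  -55.3]
scene red 23 px [218. 192.] tray [ 53.4 -29.2]
scene red 23 px [240.2 203.7] tray [53.2 25.4]
scene green 93 px [286.  176.7] tray [-56.5  53.6]
top red 19 px [330.1 202.6] tray [55.8 27.8]
top red 17 px [352.5 202.5] tray [ 55.2 -26.1]
top blue 66 px [338.7 189.6] tray [87.8  6. ]
t 5.35 at tray [-88.2   1.8] z 136.3 width 13.5 F [ 0.1  0.7 -0.2]
shift units [ 0.16  1.81 -0.31] turn units [ 6.95    0.0275 -0.0225] sign 1
tool axes (cols) 
 [[ 0.    0.23  0.97]
 [ 0.    0.97 -0.23]
 [-1.    0.    0.  ]]
[ 0.22  0.13 -0.52  0.   -0.92 -2.02]
```

View pics/t4.png

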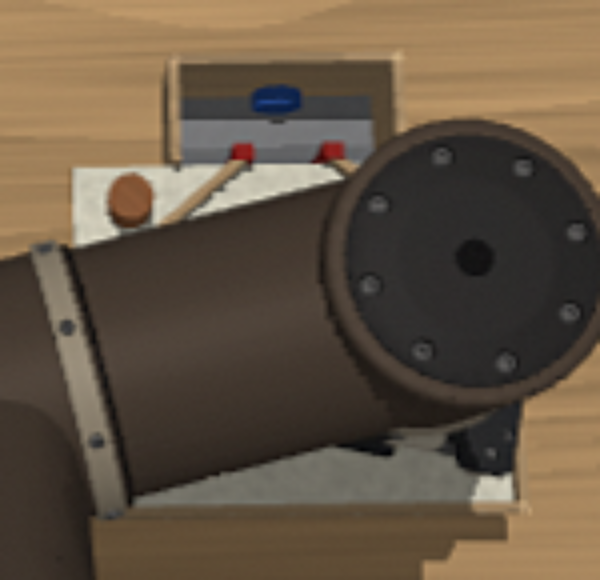

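The top view shows blue down in the slot at crop (276,99), resting against the far wall. The pots and posts are in place. Next I turn toward green.

carry_out:
  deltas:
    - [0,0.4,-0.3,1,0,0]
    - [0,0.4,0,1,0,0]
    - [0,0.4,0,1,0,0]
    - [0,0.4,0,1,0,0]
    - [0,0.3,0,1,0,0]

```text
t: 5.9
eef_pos: [0.4959, -0.014, 0.1345]
ee_rot: [-1.245, 1.57, -1.826]
force: [-1.1, 0.2, -0.4]
width: 0.0129
```

carry_out:
  deltas:
    - [0,0,0,1,0,0]
    - [0,0,0,1,0,0]
    - [0,0,0,0,0,0]

```text
t: 6.2
eef_pos: [0.4985, -0.0122, 0.1327]
ee_rot: [-1.776, 1.568, -2.495]
force: [-0.8, 0.3, 0.9]
width: 0.0131
```

```bash
python3 - <<'E'
from h import *
discs("scene");discs("top");plan(-83,74,80,-40); print(arm.get_state()['q'].round(2))
E
```

```text
scene red 129 px [237.8 160.7] tray [-39.1 -55.2]
scene red 78 px [218.4 201.7] tray [ 72.5 -11.6]
scene red 22 px [240.2 203.6] tray [53.  25.3]
scene red 29 px [240.3 219.8] tray [84.5 51. ]
scene green 57 px [284.1 176.2] tray [-55.5  49.7]
top red 129 px [366.8 242.4] tray [-42.3 -55.8]
t 6.3 at tray [-69.2  78.9] z 132.7 width 13.1 F [-0.1  0.7 -1. ]
shift units [ 1.32 -0.31 -0.18] turn units [-0.005 -0.01   0.045] sign 1
tool axes (cols) 
 [[-0.    0.66  0.75]
 [-0.    0.75 -0.66]
 [-1.   -0.   -0.  ]]
[ 0.37  0.16 -0.5   0.   -0.92 -2.66]
```

carry_out:
  deltas:
    - [0,-0.3,-0.2,0,0,0]
    - [0.4,-0.05,0,0,0,0]
    - [0.5,0,0,0,0,0]
    - [0.3,0,0,0,0,0]
    - [0,0,0,0,0,0]

```text
t: 6.8
eef_pos: [0.4798, -0.0194, 0.0836]
ee_rot: [-1.87, 1.568, -2.578]
force: [-0.8, -0.2, 0.8]
width: 0.0132
```

```bash
python3 - <<'E'
from h import *
discs("scene");plan(-83,74,79,-40); print(arm.get_state()['q'].round(2))
f=cams.grab_frame("wrist"); cv2.imwrite("pics/w5.png",f["pixels"][:,:,::-1])
E
```

```text
scene red 130 px [237.8 160.7] tray [-39.  -55.2]
scene red 83 px [218.4 201.6] tray [ 72.4 -11.7]
scene red 23 px [240.2 203.7] tray [53.2 25.4]
scene red 36 px [240.2 218.9] tray [82.8 49.3]
scene green 74 px [284.9 176.5] tray [-55.7  51.5]
t 6.85 at tray [-87.1  71.6] z 84.3 width 12.9 F [-0.4 -0.1 -0.5]
shift units [0.13 0.11 0.04] turn units [ 0.12   -0.005   0.0325] sign 1
tool axes (cols) 
 [[-0.    0.65  0.76]
 [-0.    0.76 -0.65]
 [-1.   -0.   -0.  ]]
[ 0.37  0.19 -0.6   0.   -0.79 -2.65]
```

View pics/w5.png

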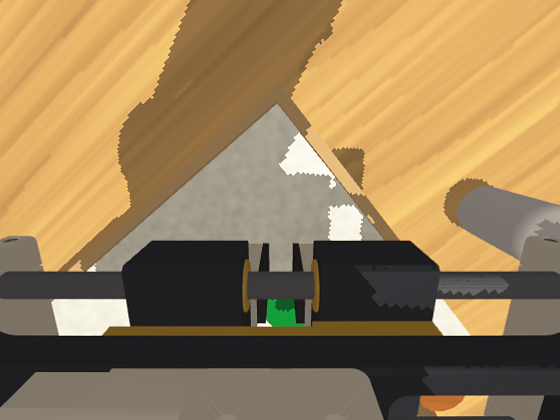

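The wrist view shows green between the fingers at (285,312), on their midline.

carry_out:
  deltas:
    - [0.12,0.1,0,0,0,0]
    - [0,0,0.25,0,0,0]
    - [0,0,0.25,0,0,0]
    - [0,0,0.25,0,0,0]
    - [0,0,0.25,0,0,0]

```text
t: 7.4
eef_pos: [0.5178, -0.0428, 0.0826]
ee_rot: [0.736, 1.567, 0.031]
force: [-0.1, 0.9, 0.0]
width: 0.013
```

```bash
python3 - <<'E'
from h import *
discs("scene");plan(-14,16,80,-40)
E
```

```text
scene red 134 px [237.8 160.8] tray [-39.  -55.1]
scene red 92 px [218.4 201.6] tray [ 72.4 -11.8]
scene red 79 px [240.1 212.7] tray [71.1 39.5]
scene green 40 px [265.6 179.4] tray [-27.1  25.1]
t 7.45 at tray [-47.9  48.3] z 82.6 width 13.2 F [ 3.1 -0.2 -0.4]
shift units [ 0.07 -0.09  1.17] turn units [ 0.165   0.0525 -0.0425] sign 1
tool axes (cols) 
 [[ 0.    0.65  0.76]
 [-0.    0.76 -0.65]
 [-1.    0.    0.  ]]
```

carry_out:
  deltas:
    - [0.05,-0.03,0.25,0.1,0,0]
    - [0,-0.03,0.25,0,0,0]
    - [0,-0.03,0.25,0,0,0]
    - [0,0,0.2,0,0,0]
    - [0,0,0.15,0,0,0]

```text
t: 7.95
eef_pos: [0.5526, -0.0785, 0.0802]
ee_rot: [0.63, 1.567, -0.084]
force: [0.1, 0.0, 0.6]
width: 0.0134
```

```bash
python3 - <<'E'
from h import *
discs("scene");plan(-14,16,80,-40)
E
```

```text
scene red 45 px [233.7 161.3] tray [-32.8 -60.9]
scene red 91 px [218.4 201.5] tray [ 72.3 -11.9]
scene red 88 px [239.8 212.2] tray [70.4 38.4]
scene green 40 px [240.  184.4] tray [12.7 -7.7]
t 8.0 at tray [-13.   13.5] z 80.2 width 13.3 F [ 1.2 -0.1  0.8]
shift units [ 0.    0.03 -0.06] turn units [ 0.0375  0.05   -0.0325] sign 1
tool axes (cols) 
 [[ 0.    0.65  0.76]
 [-0.    0.76 -0.65]
 [-1.    0.    0.  ]]
```

carry_out:
  deltas:
    - [0,0,-0.5,0,0,0]
    - [-0.6,0,-0.7,-0.5,0,0]
    - [-0.8,0,-0.5,-1,0,0]
    - [-0.2,0,-0.3,-1,0,0]
    - [0,0,0,-1,0,0]

```text
t: 8.5
eef_pos: [0.4892, -0.0272, 0.1447]
ee_rot: [-0.153, 1.569, -0.617]
force: [-0.9, -0.1, 0.3]
width: 0.0131
```

carry_out:
  deltas:
    - [0,0,0,-1,0,0]
    - [0,0,0,-1,0,0]
    - [0,0,0,-1,0,0]
    - [0,0,0,-1,0,0]
    - [0,0,0,-1,0,0]

```text
t: 9.0
eef_pos: [0.489, -0.026, 0.1469]
ee_rot: [0.223, 1.565, 0.125]
force: [0.5, -0.1, 0.1]
width: 0.013
```

```bash
python3 - <<'E'
from h import *
discs("scene");discs("top");plan(-35,0,130,0)
cv2.imwrite("pics/s6.png",cv2.resize(cams.grab_frame("scene")["pixels"][40:270,170:400],None,fx=2.5,fy=2.5)[:,:,::-1])
E
```

```text
scene red 129 px [237.8 160.7] tray [-39.1 -55.2]
scene red 28 px [217.7 192.4] tray [ 54.6 -28.8]
scene red 45 px [218.8 206.8] tray [82.2 -2.4]
scene red 25 px [240.  203.9] tray [53.7 25.5]
scene red 36 px [240.1 217.9] tray [81.1 47.7]
scene green 116 px [244.2 183.4] tray [ 6.  -2.5]
t 9.1 at tray [-78.2  65.1] z 146.8 width 13.4 F [-0.4  1.   0.2]
shift units [ 0.43 -1.53  1.21] turn units [-1.165   0.0775 -0.015 ] sign 1
tool axes (cols) 
 [[ 0.01  0.1   1.  ]
 [ 0.    1.   -0.1 ]
 [-1.    0.    0.01]]
```

View pics/s6.png

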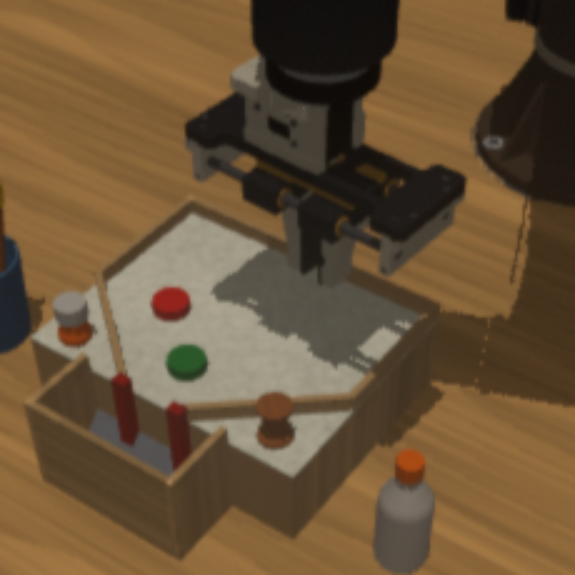

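The scene view shows green in front of the gate at crop (187,361), red unmoved at (171,303) and the props standing.

carry_out:
  deltas:
    - [0,-0.5,0.4,-0.6,0,0]
    - [0,-0.5,0.4,-0.6,0,0]
    - [0,-0.5,0.4,0,0,0]
    - [0.2,-0.1,0.2,0,0,0]
    - [0,0,0,0,0,0]

```text
t: 9.65
eef_pos: [0.5428, -0.0945, 0.1389]
ee_rot: [0.232, 1.564, 0.208]
force: [-1.3, 0.8, -1.3]
width: 0.0134
```

```bash
python3 - <<'E'
from h import *
plan(-26,-2,80,0)
E
```

```text
t 9.65 at tray [-23.1  -2.4] z 138.9 width 13.4 F [-1.3  0.8 -1.3]
shift units [ 1.47  0.01 -0.08] turn units [-0.085  0.09  -0.02 ] sign 1
tool axes (cols) 
 [[ 0.01  0.02  1.  ]
 [ 0.    1.   -0.02]
 [-1.    0.    0.01]]
```

carry_out:
  deltas:
    - [0.4,0,-0.08,0,0.1,0]
    - [0.5,0,0,0,0,0]
    - [0.4,0,0,0,0,0]
    - [0.15,0,0,0,0,0]
    - [0,0,0,0,0,0]

```text
t: 10.15
eef_pos: [0.5359, -0.0917, 0.0767]
ee_rot: [2.726, 1.566, 2.699]
force: [0.0, 0.4, 0.3]
width: 0.0132
```

```bash
python3 - <<'E'
from h import *
discs("scene");plan(33,0,80,0)
E
```

```text
scene red 95 px [236.6 162.4] tray [-33.7 -54. ]
scene red 94 px [218.4 201.7] tray [ 72.7 -11.5]
scene red 93 px [239.9 212.3] tray [70.5 38.7]
scene green 146 px [244.2 183.9] tray [ 6.9 -1.8]
t 10.2 at tray [-29.9   0.3] z 77.1 width 13.1 F [-0.4  0.3 -0.2]
shift units [-0.08  0.01  1.57] turn units [-0.1325 -0.055  -0.03  ] sign 1
tool axes (cols) 
 [[-0.    0.03  1.  ]
 [ 0.    1.   -0.03]
 [-1.    0.   -0.  ]]
```

carry_out:
  deltas:
    - [-0.06,0,0.25,0,0,0]
    - [0,0,0.25,0,0,0]
    - [0,0,0.25,0,0,0]
    - [0,0,0.2,0,0,0]
    - [0,0,0.18,0,0,0]

```text
t: 10.7
eef_pos: [0.5868, -0.0923, 0.0827]
ee_rot: [1.134, 1.568, 1.108]
force: [0.6, 0.6, -0.1]
width: 0.0134
```

```bash
python3 - <<'E'
from h import *
discs("scene");plan(34,0,80,0)
E
```

```text
scene red 29 px [218. 192.] tray [ 53.4 -29.2]
scene red 56 px [218.7 207.1] tray [82.9 -2.1]
scene red 86 px [239.8 212.4] tray [70.8 38.7]
scene green 173 px [232.  196.8] tray [47.9  1.1]
t 10.75 at tray [21.9  0.5] z 82.7 width 13.6 F [ 2.3 -0.5  0.9]
shift units [ 0.07 -0.01  0.3 ] turn units [-0.115   0.0275 -0.0325] sign 1
tool axes (cols) 
 [[ 0.    0.03  1.  ]
 [ 0.    1.   -0.03]
 [-1.    0.    0.  ]]
```

carry_out:
  deltas:
    - [0.05,0,0.18,0,0,0]
    - [0,0,0.12,0,0,0]
    - [0,0,0.05,0,0,0]
    - [0,0,0,0,0,0]

```text
t: 11.15
eef_pos: [0.6032, -0.093, 0.0799]
ee_rot: [1.202, 1.568, 1.175]
force: [-0.3, 0.8, -0.6]
width: 0.0133
```

```bash
python3 - <<'E'
from h import *
discs("scene");plan(34,0,80,0)
E
```

```text
scene red 41 px [219.3 209.9] tray [87.6  3.4]
scene red 38 px [240.  219.8] tray [84.9 50.5]
t 11.2 at tray [37.   0.2] z 79.9 width 13.4 F [0.2 0.  1.1]
shift units [-0.   -0.   -0.07] turn units [-0.1225  0.01   -0.03  ] sign 1
tool axes (cols) 
 [[ 0.    0.03  1.  ]
 [ 0.    1.   -0.03]
 [-1.    0.    0.  ]]
```

carry_out:
  deltas:
    - [0,0,-0.5,0,0,0]
    - [-0.6,0,-0.7,0,0,0]
    - [-0.8,0,-0.9,-1,0,0]
    - [0,0,-0.9,-1,0,0]
    - [0,0,0,-1,0,0]

```text
t: 11.7
eef_pos: [0.4773, -0.0927, 0.136]
ee_rot: [2.286, 1.568, 2.475]
force: [0.3, 0.3, 0.1]
width: 0.0132
```

```bash
python3 - <<'E'
from h import *
discs("scene");discs("top");plan(-65,-76,130,40); print(arm.get_state()['q'].round(2))
for n,i in (("top",np.s_[165:310,270:420]),("scene",np.s_[110:260,170:360])):
  cv2.imwrite(f"pics/{n}7.png",cv2.resize(cams.grab_frame(n)["pixels"][i],None,fx=4,fy=4)[:,:,::-1])
E
```

```text
scene red 135 px [237.9 160.7] tray [-39.2 -55.2]
scene red 24 px [217.9 192. ] tray [ 53.6 -29.3]
scene red 23 px [240.2 203.7] tray [53.2 25.4]
scene red 21 px [240.4 220.6] tray [85.9 52.2]
top red 20 px [330.2 202.6] tray [55.8 27.5]
top red 18 px [352.3 202.5] tray [ 55.2 -25.8]
top green 121 px [338.5 198. ] tray [66.9  7.2]
top blue 59 px [338.7 189.3] tray [88.6  5.8]
t 11.8 at tray [-84.6  -1.5] z 136.6 width 12.9 F [ 1.3 -0.4 -0.4]
shift units [ 0.16 -1.92  0.1 ] turn units [-7.0525  0.015  -0.0125] sign 1
tool axes (cols) 
 [[ 0.   -0.19  0.98]
 [ 0.    0.98  0.19]
 [-1.    0.    0.  ]]
[ 0.21  0.14 -0.51 -0.   -0.92 -1.59]
```

View pics/top7.png

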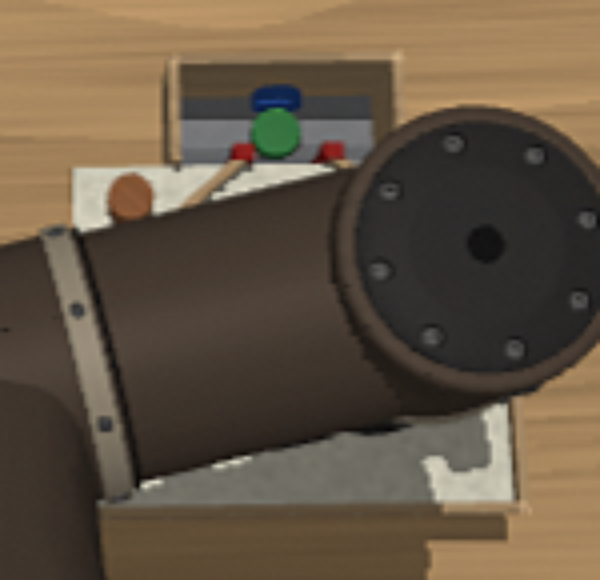

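View pics/scene7.png

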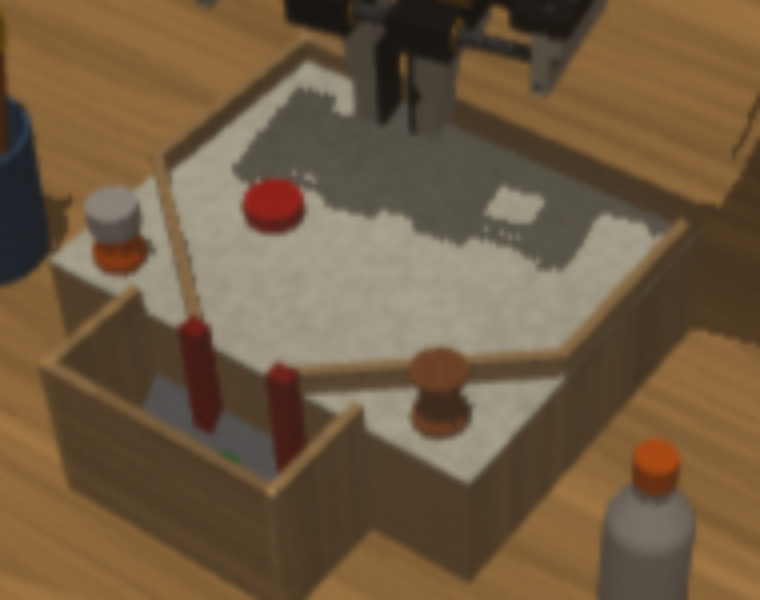

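Green is in the slot, leaning on the slope beside blue (top crop (276,132)). Red waits on the floor. Next I go behind red.

carry_out:
  deltas:
    - [0,-0.6,-0.2,-1,0,0]
    - [0,-0.6,-0.2,-1,0,0]
    - [0,-0.5,-0.2,-1,0,0]
    - [0,-0.3,0,-1,0,0]
    - [0,0,0,-1,0,0]

```text
t: 12.4
eef_pos: [0.4832, -0.1779, 0.1331]
ee_rot: [2.46, 1.566, 2.997]
force: [-0.7, 0.1, 0.4]
width: 0.0135
```

carry_out:
  deltas:
    - [0,0,0,-1,0,0]
    - [0,0,0,-1,0,0]
    - [0,0,0,0,0,0]

```text
t: 12.7
eef_pos: [0.4845, -0.1791, 0.1306]
ee_rot: [2.402, 1.562, 3.078]
force: [-0.8, -0.3, -0.3]
width: 0.0133
```

```bash
python3 - <<'E'
from h import *
discs("scene");discs("top");plan(-65,-75.5,80,40); print(arm.get_state()['q'].round(2))
cv2.imwrite("pics/s8.png",cv2.resize(cams.grab_frame("scene")["pixels"][40:240,100:360],None,fx=3,fy=3)[:,:,::-1])
E
```

```text
scene red 133 px [237.8 160.7] tray [-39.  -55.2]
scene red 24 px [217.9 192. ] tray [ 53.6 -29.3]
scene red 23 px [240.1 203.7] tray [53.2 25.2]
top green 71 px [338.1 195.8] tray [72.4  8. ]
top blue 60 px [338.7 189.3] tray [88.4  5.9]
t 12.8 at tray [-80.1 -87.9] z 130.7 width 13.0 F [-0.2  0.2 -0.7]
shift units [ 1.26 -0.01  0.5 ] turn units [-0.0975 -0.095  -0.0875] sign 1
tool axes (cols) 
 [[-0.01 -0.62  0.78]
 [ 0.    0.78  0.62]
 [-1.    0.01 -0.01]]
[ 0.03  0.19 -0.46 -0.   -0.93 -0.92]
```

View pics/s8.png

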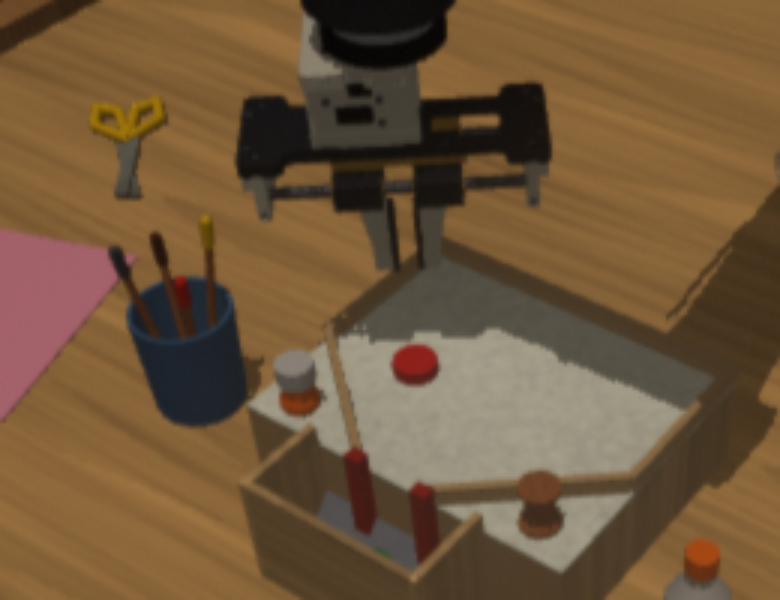

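```bash
python3 - <<'E'
from h import *
f=cams.grab_frame("scene"); K=lambda x,y:(100+x/3,40+y/3)
for z in(.13,.155): print(z,w2t(cast(f,[K(207,218),K(158,235),K(115,250),K(182,280)],z)).round(0).tolist())
f=cams.grab_frame("top"); cv2.imwrite("pics/t9.png",cv2.resize(f["pixels"][185:255,390:480],None,fx=8,fy=8)[:,:,::-1])
E
```

```text
0.13 [[-38.0, -238.0], [-3.0, -252.0], [26.0, -264.0], [23.0, -202.0]]
0.155 [[-15.0, -209.0], [18.0, -223.0], [46.0, -234.0], [43.0, -174.0]]
```

View pics/t9.png

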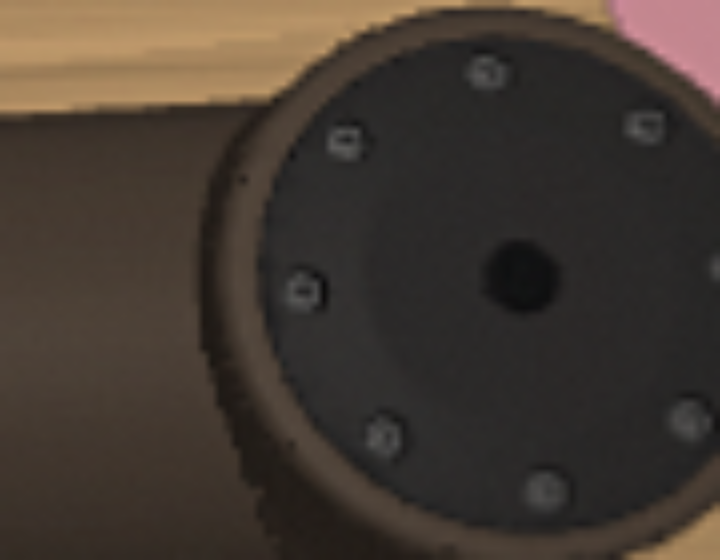

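The top view is blocked by the elbow. From the scene view the nearest brush tip is about 35 mm clear of the gripper body. Now I lower the fingers.

carry_out:
  deltas:
    - [0.2,0,0.4,-0.1,-0.1,-0.1]
    - [0.4,0,0.1,0,0,0]
    - [0.4,0,0,0,0,0]
    - [0.25,0,0,0,0,0]
    - [0,0,0,0,0,0]

```text
t: 13.45
eef_pos: [0.5032, -0.1642, 0.0792]
ee_rot: [-0.768, 1.565, -0.088]
force: [-0.6, -0.1, -0.4]
width: 0.0132
```

```bash
python3 - <<'E'
from h import *
discs("scene");plan(-65,-75.5,80,40)
f=cams.grab_frame("wrist"); cv2.imwrite("pics/w10.png",f["pixels"][:,:,::-1])
E
```

```text
scene red 139 px [238.  160.9] tray [-39.  -54.6]
scene red 24 px [217.9 192. ] tray [ 53.6 -29.3]
scene red 24 px [219.  209.5] tray [87.2  2.4]
scene red 24 px [240.1 203.8] tray [53.4 25.4]
scene red 28 px [240.2 220.1] tray [85.1 51.3]
t 13.5 at tray [-61.1 -72.9] z 80.0 width 13.1 F [-0.8 -1.   0.2]
shift units [-0.    0.01 -0.12] turn units [-0.005   0.0725  0.07  ] sign 1
tool axes (cols) 
 [[ 0.01 -0.63  0.78]
 [-0.    0.78  0.63]
 [-1.   -0.    0.01]]
```

View pics/w10.png

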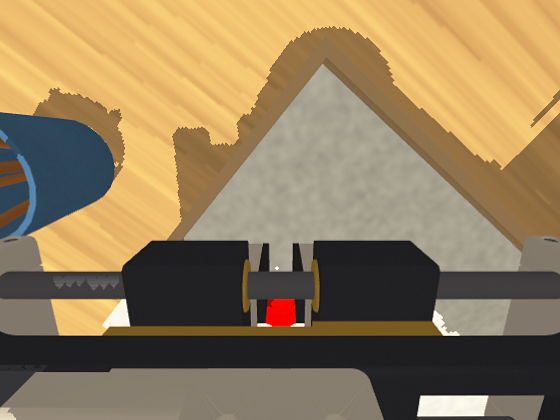

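The wrist view shows red centred between the fingers at (281,312).

carry_out:
  deltas:
    - [0,0,0.2,0,0.05,0.05]
    - [0,0,0.25,0,0,0]
    - [0,0,0.25,0,0,0]
    - [0,0,0.25,0,0,0]
    - [0,0,0.25,0,0,0]

```text
t: 14.05
eef_pos: [0.5457, -0.1322, 0.0835]
ee_rot: [-0.713, 1.564, -0.034]
force: [0.1, -0.3, -0.5]
width: 0.013
```

```bash
python3 - <<'E'
from h import *
discs("scene");plan(2,-19,80,40)
E
```

```text
scene red 160 px [237.6 178. ] tray [  1.2 -23. ]
scene red 24 px [217.9 192. ] tray [ 53.6 -29.3]
scene red 50 px [218.7 207.3] tray [83.2 -1.8]
scene red 90 px [239.9 212.3] tray [70.6 38.7]
t 14.1 at tray [-18.1 -39.3] z 83.6 width 13.3 F [2.2 0.3 0.3]
shift units [0.09 0.07 0.71] turn units [-0.0075  0.09    0.08  ] sign 1
tool axes (cols) 
 [[ 0.01 -0.63  0.78]
 [-0.    0.78  0.63]
 [-1.   -0.01  0.01]]
```

carry_out:
  deltas:
    - [0.08,0.03,0.22,0,0,0]
    - [0,0.03,0.22,0,0,0]
    - [0,0.02,0.2,0,0,0]
    - [0,0,0.05,0,0,0]
    - [0,0,0,0,0,0]

```text
t: 14.6
eef_pos: [0.5688, -0.109, 0.0798]
ee_rot: [-0.752, 1.563, -0.071]
force: [0.2, -1.0, 0.3]
width: 0.0129
```

```bash
python3 - <<'E'
from h import *
discs("scene");plan(2,-19,80,40)
E
```

```text
scene red 174 px [239.6 189.3] tray [23.9  0.4]
scene red 28 px [217.9 191.8] tray [ 53.1 -29.6]
scene red 52 px [218.7 207.1] tray [83. -2.]
scene red 95 px [239.8 211.9] tray [69.8 38. ]
t 14.65 at tray [  2.9 -16.6] z 79.9 width 13.0 F [ 0.7  0.5 -0.2]
shift units [-0.   -0.03 -0.06] turn units [0.0075 0.0775 0.0725] sign 1
tool axes (cols) 
 [[ 0.01 -0.63  0.78]
 [-0.    0.78  0.63]
 [-1.   -0.01  0.01]]
```

carry_out:
  deltas:
    - [0,0,-0.5,0,0,0]
    - [-0.6,0,-0.5,0.5,0,0]
    - [-0.5,0,0,1,0,0]
    - [0,0,0,1,0,0]
    - [0,0,0,1,0,0]

```text
t: 15.15
eef_pos: [0.5317, -0.1375, 0.1245]
ee_rot: [-0.455, 1.566, -0.028]
force: [0.7, -0.0, 0.1]
width: 0.013
```

carry_out:
  deltas:
    - [0,0.3,0,1,0,0]
    - [0,0.3,0,1,0,0]
    - [0,0.3,0,1,0,0]
    - [0,0,0,1,0,0]
    - [0,0,0,1,0,0]

```text
t: 15.65
eef_pos: [0.514, -0.1063, 0.1253]
ee_rot: [0.065, 1.565, 0.123]
force: [0.4, -0.7, 0.4]
width: 0.0135
```

```bash
python3 - <<'E'
from h import *
discs("scene");plan(-10,0,130,0)
cv2.imwrite("pics/s11.png",cv2.resize(cams.grab_frame("scene")["pixels"][40:270,170:400],None,fx=2.5,fy=2.5)[:,:,::-1])
E
```

```text
scene red 162 px [239.6 189.1] tray [23.3 -0. ]
scene red 25 px [217.9 192.2] tray [ 53.8 -29.1]
scene red 33 px [218.9 208.5] tray [85.4  0.6]
scene red 25 px [240.  203.9] tray [53.6 25.4]
scene red 41 px [240.  217.8] tray [81.  47.3]
t 15.7 at tray [-51.9 -14.8] z 125.3 width 13.2 F [-0.6 -0.5 -0.5]
shift units [-0.11  0.3   1.07] turn units [ 1.025  0.08  -0.01 ] sign 1
tool axes (cols) 
 [[ 0.01 -0.05  1.  ]
 [ 0.    1.    0.05]
 [-1.    0.    0.01]]
```

View pics/s11.png

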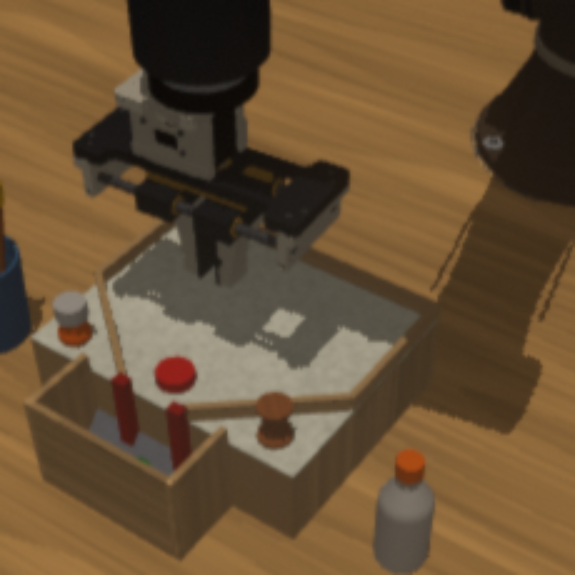

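Red sits right in front of the gate at crop (175,374).

carry_out:
  deltas:
    - [0,0.3,0.5,1,0,0]
    - [0.2,0,0.4,0,0,0]
    - [0.4,0,0.1,0,0,0]
    - [0.3,0,0,0,0,0]
    - [0.1,0,0,0,0,0]

```text
t: 16.25
eef_pos: [0.5531, -0.0954, 0.0855]
ee_rot: [0.159, 1.563, 0.154]
force: [-1.2, 0.3, 0.0]
width: 0.013
```

```bash
python3 - <<'E'
from h import *
discs("scene");plan(-10,0,80,0)
E
```

```text
scene red 171 px [239.6 189.2] tray [23.6  0.3]
scene red 95 px [218.3 201.5] tray [ 72.3 -12. ]
scene red 94 px [239.8 212.3] tray [70.6 38.6]
t 16.3 at tray [-13.1  -3.1] z 85.2 width 12.9 F [-0.5  0.3 -1.3]
shift units [0.13 0.08 0.08] turn units [ 0.185   0.1075 -0.02  ] sign 1
tool axes (cols) 
 [[ 0.01  0.01  1.  ]
 [ 0.    1.   -0.01]
 [-1.    0.    0.01]]
```

carry_out:
  deltas:
    - [0.13,0.08,0,0.2,0.1,0]
    - [0,0,0.2,0,0,0]
    - [0,0,0.25,0,0,0]
    - [0,0,0.2,0,0,0]
    - [0,0,0.18,0,0,0]

```text
t: 16.8
eef_pos: [0.5884, -0.0929, 0.0815]
ee_rot: [0.602, 1.568, 0.583]
force: [-0.8, -0.7, 0.1]
width: 0.0131
```

```bash
python3 - <<'E'
from h import *
discs("scene");plan(36,0,80,0)
E
```

```text
scene red 92 px [218.3 201.5] tray [ 72.4 -12. ]
scene red 287 px [234.2 202.1] tray [56.3 13.5]
t 16.85 at tray [23.7  0. ] z 81.5 width 13.0 F [2.4 0.1 0.9]
shift units [0.04 0.   0.31] turn units [-0.0075  0.0375 -0.015 ] sign 1
tool axes (cols) 
 [[ 0.    0.02  1.  ]
 [ 0.    1.   -0.02]
 [-1.    0.    0.  ]]
```

carry_out:
  deltas:
    - [0.03,0,0.18,0,0,0]
    - [0,0,0.12,0,0,0]
    - [0,0,0.05,0,0,0]
    - [0,0,0,0,0,0]

```text
t: 17.25
eef_pos: [0.605, -0.0933, 0.08]
ee_rot: [0.526, 1.569, 0.508]
force: [-1.6, 0.6, 0.7]
width: 0.0129
```

```bash
python3 - <<'E'
from h import *
discs("scene");plan(36,0,80,0)
cv2.imwrite("pics/s12.png",cv2.resize(cams.grab_frame("scene")["pixels"][110:260,170:360],None,fx=4,fy=4)[:,:,::-1])
E
```

```text
scene red 73 px [223.4 217.8] tray [98.4 22.5]
scene red 24 px [240.3 222. ] tray [88.7 54.3]
t 17.3 at tray [39.  -0.1] z 80.1 width 13.0 F [-0.3  0.   0.8]
shift units [ 0.    0.   -0.07] turn units [-0.01   0.03  -0.015] sign 1
tool axes (cols) 
 [[ 0.    0.02  1.  ]
 [ 0.    1.   -0.02]
 [-1.    0.    0.  ]]
```

View pics/s12.png

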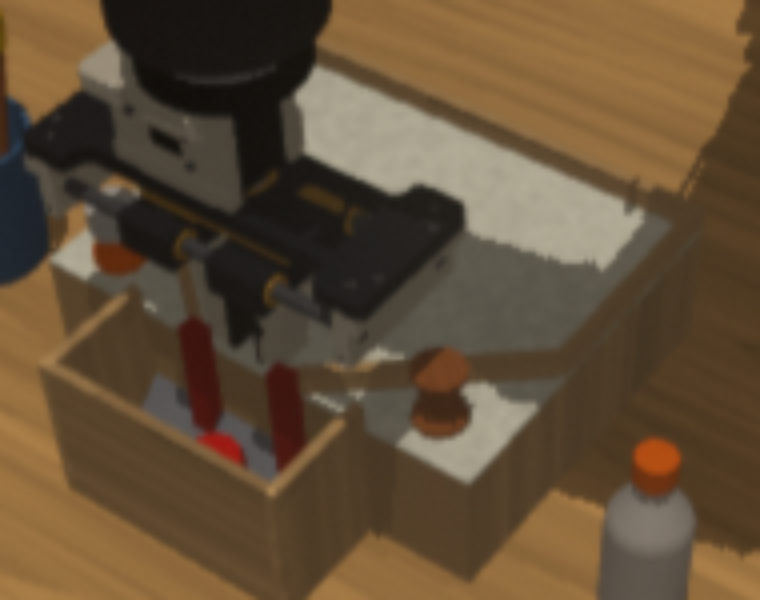

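Red is down in the slot at crop (222,448). I retreat clear of the tray and check.

carry_out:
  deltas:
    - [0,0,-0.5,0,0,0]
    - [-0.6,0,-0.7,0,0,0]
    - [-1,0,-0.9,0,0,0]
    - [-1,0,-0.9,0,0,0]
    - [-0.5,0,0,0,0,0]

```text
t: 17.85
eef_pos: [0.4836, -0.0916, 0.1982]
ee_rot: [-3.136, 1.566, 3.128]
force: [2.3, 0.5, 1.3]
width: 0.0129
```

carry_out:
  deltas:
    - [0,0,0,0,0,0]
    - [0,0,0,0,0,0]
    - [0,0,0,0,0,0]
    - [0,0,0,0,0,0]
    - [0,0,0,0,0,0]

```text
t: 18.35
eef_pos: [0.484, -0.0914, 0.2001]
ee_rot: [1.001, 1.569, 0.982]
force: [0.5, 0.3, -0.1]
width: 0.0133
```

```bash
python3 - <<'E'
from h import *
discs("scene");discs("top");plan(-100,0,200,0)
for n,i in (("top",np.s_[165:310,270:420]),("scene",np.s_[90:270,130:360])):
  cv2.imwrite(f"pics/{n}13.png",cv2.resize(cams.grab_frame(n)["pixels"][i],None,fx=3.3,fy=3.3)[:,:,::-1])
E
```

```text
scene red 23 px [217.7 192. ] tray [ 53.7 -29.5]
scene red 22 px [240.2 203.8] tray [53.3 25.5]
scene red 45 px [225.6 221.1] tray [102.3  31. ]
top red 95 px [338.7 196. ] tray [71.7  6.4]
top blue 53 px [338.6 189.1] tray [89.1  6.1]
t 18.45 at tray [-82.   -0.4] z 200.1 width 13.1 F [ 1.1  0.5 -0.3]
shift units [ 0.    0.01 -0.45] turn units [-0.01   0.01  -0.015] sign 1
tool axes (cols) 
 [[ 0.    0.02  1.  ]
 [ 0.    1.   -0.02]
 [-1.    0.    0.  ]]
```

View pics/top13.png

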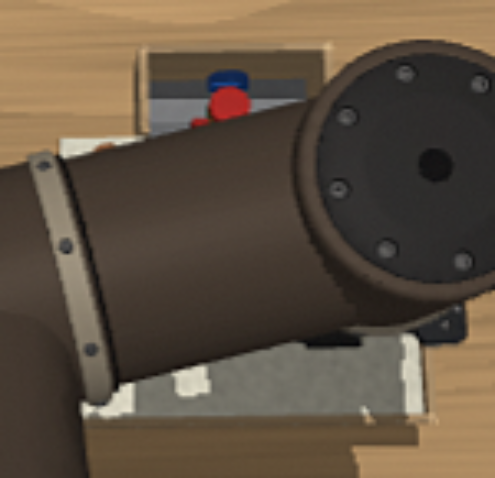

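View pics/scene13.png

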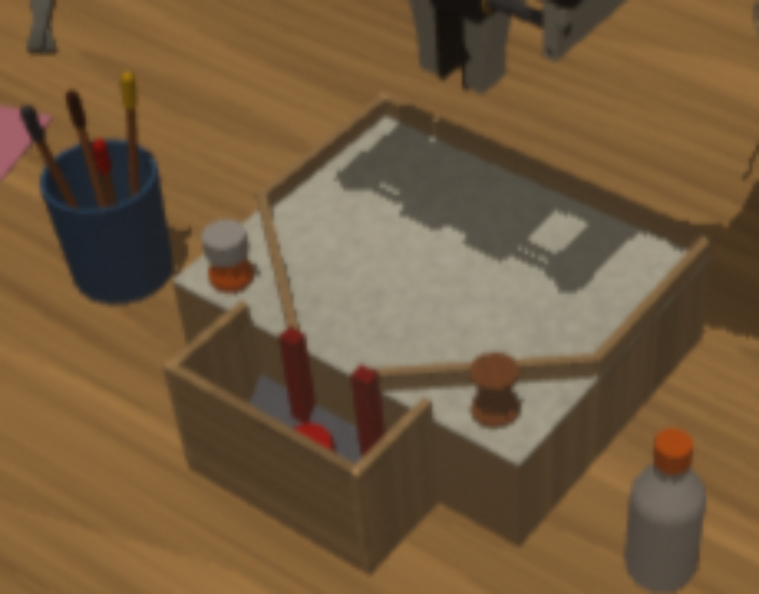

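The floor is empty, red lies on top of green in the slot beside blue, and all four props are standing. One check that it is at rest, then I hand in.

carry_out:
  deltas:
    - [0,0,0,0,0,0]
    - [0,0,0,0,0,0]
    - [0,0,0,0,0,0]
    - [0,0,0,0,0,0]
    - [0,0,0,0,0,0]

```text
t: 19.05
eef_pos: [0.4842, -0.0914, 0.2001]
ee_rot: [1.102, 1.57, 1.084]
force: [0.6, -0.3, -0.7]
width: 0.0131
```

```bash
python3 - <<'E'
from h import *
discs("scene");discs("top"); print(arm.get_state()['t'])
arm.job_done()
E
```

```text
scene red 24 px [217.9 192. ] tray [ 53.6 -29.3]
scene red 23 px [240.1 203.7] tray [53.2 25.2]
scene red 47 px [225.4 221. ] tray [102.2  30.6]
top red 93 px [338.7 195.9] tray [72.   6.4]
top blue 52 px [338.5 189. ] tray [89.2  6.3]
19.15
the job is handed in; nothing more can be done
```

All three discs are in the catch slot. I slid them through the gate one at a time, blue, then green, then red, with the slightly opened fingertips. I handed the job in at about 19.2 s with the arm clear of the tray.

- **Last checks:** The sweeping floor was empty. Blue and red could be seen in the slot, and their image positions were unchanged over the last 0.7 s. The paint pot, spool, glue bottle and brush mug were standing where they began.
- **Seen only indirectly:** In the final pictures green is hidden under red. I had seen it in the slot after its own pass and again just before the final push of red, so I take it to be there still. The arm also hid part of the tray from the top camera, so the empty floor is confirmed mainly by the scene camera.
- **Forces:** The readings I took stayed below about 4 N. No check failed or disagreed.

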